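# Open the key box whose lid sticks and bring out its tray

### The arm

A 6-joint arm with a two-finger parallel gripper is mounted at the origin on the work surface. World frame = base frame: x ahead of the robot, y to its left, z up, the work surface at z = 0. Lengths are in mm, angles in degrees, forces in N, time in s.
With the tool pointing down it reaches from about 350 to 850 mm from the base axis. Payload 8.1 kg.
Tool frame: the origin (TCP) lies midway between the tips of the shut fingers; the grasp point (between the pads) lies 19 mm behind it; z points along the fingers, y is the line along which they close (so a half turn about z gives the same grasp; the last joint's range is limited). The gripper opens to 85 mm and grips with 20 to 120 N. Pads are 22 mm wide; open, the fingers measure 114 mm over their backs; the gripper's body (76 mm by 85 mm) begins 54 mm behind the grasp point. The pads swing forward as they close: fully open they stand 13 mm farther back than shut.
Start: joints at [59.106, 7.471, 85.268, -0, 87.261, -4.893], TCP at [263.011, 539.287, 231.292] pointing down, gripper open.
Joint ranges: [-169.43, 169.43], [-51.17, 129.36], [1.28, 143.12], [-76.62, 256.62], [0, 156.53], [-152.29, 152.29]. Speed limits (degrees/s): [136.94, 136.94, 159.86, 180, 180, 180].

### API

Orientations are given as [roll, pitch, yaw] about the fixed x, y, z axes, in that order (R = Rz(yaw) Ry(pitch) Rx(roll)).
In Python, from bench import r gives the robot as it stands.
- The arm moves only by the shell command python3 steer.py 'ROWS' [FORCE]. ROWS is a JSON list that holds a single list of rows (three levels of brackets), with 1 to 8 rows, each of 7 numbers: a rotation vector rx, ry, rz in shares of 180 degrees (1.0 is 180 degrees), then dx, dy, dz in shares of 600 mm (1.0 is 600 mm), then the finger opening in mm; each row is the pose to reach, as a shift and turn from the pose commanded when the command began, along the tool's axes at that moment; what a row does not reach only later rows make up. A row lasts 1/8 s, in which the tool goes at most 62.5 mm and 10.7 degrees, less where a joint would pass 70% of its speed; a pose out of reach is approached as far as the arm can. The fingers move at their own pace and stop on an object; FORCE is the grip in N (left out, the last holds). Time passes only in rows, so rows that do not move let the fingers close. It prints the time, the measured TCP pose, the force, the opening and the grip force at its end. No shift or turn number may pass 1 either way. Input that does not fit is refused with a message, and nothing moves.
- r.sense(): the state, without advancing time (a new reading comes with each control period).
- r.snapshot(name): name is "scene" or "side" or "wrist"; returns a dict with "pixels" (480x640x3 uint8, blue, green, red), "fx", "fy", "cx", "cy" (pixels), "pose" (4x4, takes a point from camera to world coordinates). Camera axes: x right, y up, looking along -z (the intrinsics and any distortion apply to the point x, -y, -z); pixel columns grow to the right and rows downward; lengths in mm; the calibration is good to about 2 mm. A picture is of the moment at which its call begins. There is no depth.
- r.hand_in(): hands the job in; it is judged then, once.
The state is a dict: "time": time; "joint_pos": joint angles; "qd": joint speeds; "joint_efforts": joint torques, N m; "tool_pos": TCP position; "tcp_rot": TCP orientation; "ft_force": force on the tool from outside, world axes, zero at the start; "wrist_torque": the same for the moment, N m; "finger_gap": finger opening in mm; "grip_force": force on a finger pad.
Only numpy, scipy, OpenCV 4.12 (cv2) and the standard library are available. Lean on these libraries where they do the work, as an engineer would, in place of code of your own. Each camera call takes 0.05 s, during which the arm holds its last target. There are 200 camera calls.

### The job

The lid of the dark wooden key box sticks somewhere along its groove: slide it open gently until you feel it bind, do not force it, then ease it back about a finger's width so that it stands free, and let go of it. Then lift the tray out by its grip with the padlock and the car fob still in it, and set it down, without dropping it, in the middle of the grey felt mat. Leave the other things on the ledge and in the box where they are.

Things in the scene. Friction and masses are not known exactly. Their poses are not given: they have to be found in the camera images.
- box: Key box of dark wood, fixed to the ledge, 154 (x) x 398 (y) x 82 mm high; origin at the centre of its underside, y along its length. Floor 8 mm thick, sides 12 mm. Two wells, open upward, 130 mm wide in x: the right-hand one (box y -187 to -47 mm, at first under the lid) holds the tray, the longer left-hand one (y -39 to +187 mm) the bottle opener.
- lid: Sliding lid of the box, brown wood, 140 (x) x 150 (y) x 8 mm, with a pull bar across it; origin at the centre of its underside, 66 mm above the box's underside. It runs in grooves towards the box's +y only: shut, its origin is at box y = -112 mm; it starts 0 to 15 mm open and stops dead at 223 mm. It slides with about 1.5 N of drag and stays where it is left. The tray needs it open 138 mm or more.
- lid_pull (a point): Middle of the top of the lid's pull bar. The bar is 80 mm long (along box x), 14 mm thick (along box y) and stands 26 mm above the lid's face; pinch it from above across its thickness.
- lid_edge (a point): Middle of the lid's rear edge, on its upper face; opening bares the well behind it. Between 165 and 207 mm of opening an unseen swelling in the groove makes the lid bind: from there resistance grows by 1.2 N per mm. 5 to 8 N above the usual drag is a clear bind; above 18 N it is being forced. Let go there, it stays pinched; drawn back a finger's width (10 to 20 mm) it is free.
- tray: Lift-out tray of pale plywood, 108 (x) x 124 (y) x 28 mm high, walls and floor 4 mm, lying on the floor of the right-hand well with 7 to 15 mm play along its sides and 5 to 11 mm at its ends; origin at the centre of its underside. A 10 mm thick rib along its y splits it into two bays, one with the padlock, one with the fob (either way round). 0.3 to 0.5 kg when laden.
- tray_grip (a point): Middle of the top of the tray's grip, the raised middle of the rib: 10 mm thick (along tray x), 70 mm long (along tray y), its top 52 mm above the tray's underside and 6 mm below the lid's underside. Pinch it from above across its thickness with the fingertips no lower than 27 mm above the tray's underside, to stay clear of the things in the bays.
- padlock: Brass padlock with a steel shackle lying flat in one bay of the tray, 40 (x) x 65 (y) x 20 mm; origin at the centre of its underside.
- fob: Black car fob with a ring lying flat in the other bay, 34 (x) x 71 (y) x 14 mm; origin at the centre of its underside.
- mat: Grey felt mat, fixed flat on the ledge to the right of the box, 220 (x) x 200 (y) x 4 mm; origin at the centre of its underside.
- opener: Steel bottle opener, 38 x 120 x 6 mm, lying in the left-hand well (the lid slides over it with 50 mm to spare). Leave it.
- bowl: Speckled stoneware key bowl on the ledge, 140 mm across, 60 mm high; origin under its centre. Leave it.
- coaster: Round glass coaster, 96 mm across, 8 mm thick. Leave it.
- torch: Yellow plastic torch lying on the ledge, 145 mm long along its x, 42 mm thick. Leave it.

How it is judged (in metres and radians):
On the way, in this order (a step that is already met when the one before it is completed fails the run):
1. the lid has been slid open to where it binds (more than 3 N between lid and groove) (contact force between lid and box above 3 N), for 0.05 s.
2. the lid has been eased back, stands free of the tight spot, open at least 138 mm, and has been let go (contact force between lid and box below 0.3 N and y of lid in the frame of box above 0.026 m and linear speed of lid below 0.005 m/s and contact force between the fingers and lid below 0.1 N), for 0.2 s.
3. the tray has been lifted clear above the box (z of tray in the frame of box above 0.09 m), for 0.1 s.
4. the tray stands on the mat while still held (lowered, not dropped) (horizontal distance between tray and mat below 0.04 m and z of tray in the frame of mat below 0.01 m and contact force between the fingers and tray above 1 N and contact force between tray and mat above 0.5 N), for 0.05 s.
At the end, for the whole second after the job is handed in: The tray stands level (within 0.06 rad) and at rest on the mat, its centre within 40 mm of the mat's centre, with the padlock and the fob in it; the lid is at rest, open at least 138 mm and free of the tight spot (under 0.3 N between lid and groove) (horizontal distance between tray and mat below 0.04 m and z of tray in the frame of mat below 0.01 m and angle between tray's own z axis and vertical below 0.06 rad and linear speed of tray below 0.01 m/s and x of padlock in the frame of tray between -0.05 and 0.05 m and y of padlock in the frame of tray between -0.058 and 0.058 m and z of padlock in the frame of tray between -0.01 and 0.02 m and x of fob in the frame of tray between -0.05 and 0.05 m and y of fob in the frame of tray between -0.058 and 0.058 m and z of fob in the frame of tray between -0.01 and 0.02 m and contact force between lid and box below 0.3 N and y of lid in the frame of box above 0.026 m and linear speed of lid below 0.005 m/s); the robot touches nothing.
It fails at once if the lid is forced into the tight spot (more than 18 N) (contact force between lid and box above 18 N).
It fails at once if the tray is tipped by more than 0.35 rad (angle between tray's own z axis and vertical above 0.35 rad).
It fails at once if the bowl, coaster, torch or bottle opener is moved by more than 30 mm (distance of any of bowl, coaster, torch, opener from where it was at the start of the episode above 0.03 m).
It also fails if it takes over 58 s, if anything falls off the work surface, if the arm or the gripper's body presses on something with over 40 N, if the wrist force passes 120 N, or if a joint passes its speed limit or range.

## Working session

There is one attempt and no reset: what is moved stays moved. The work goes in short steps, Python scripts to look and compute and a shell command to move; the robot and the scene stay as the last step left them, time stands still between calls to the robot, and variables do not carry over. Pictures are saved under pics/ and viewed, at most 12 in all, crops included, and the job is handed in when it is done.

```bash
ls; mkdir -p pics
python3 - <<'E'
from bench import r
import cv2,pickle
d={}
for n in("scene","side","wrist"):
    s=r.snapshot(n);d[n]=s;cv2.imwrite(f"pics/{n}0.png",s["pixels"]);print(n,s["fx"],s["fy"],s["cx"],s["cy"],s["pose"].round(3).tolist() if hasattr(s["pose"],"round") else s["pose"],[k for k in s])
pickle.dump(d,open("s0.pkl","wb"))
print(r.sense())
E
```

```text
bench.py
pics
steer.py
scene 604.3762031212938 604.3762031212938 305.6058592253564 245.07695252991175 [[-0.882, -0.249, 0.4, 1324.103], [0.471, -0.498, 0.729, 1364.53], [0.018, 0.831, 0.556, 1101.929], [0.0, 0.0, 0.0, 1.0]] ['pixels', 'fx', 'fy', 'cx', 'cy', 'pose']
side 599.3469056664967 599.3469056664967 320.46496555474005 234.46512534102885 [[0.787, 0.459, -0.413, 71.077], [-0.618, 0.578, -0.533, -666.436], [-0.006, 0.675, 0.738, 1078.799], [0.0, 0.0, 0.0, 1.0]] ['pixels', 'fx', 'fy', 'cx', 'cy', 'pose']
wrist 385.99623046871733 385.99623046871733 320.5637689266344 242.95830179854863 [[0.438, -0.864, -0.25, 199.45], [0.899, 0.421, 0.122, 569.066], [-0.0, -0.278, 0.961, 372.179], [0.0, 0.0, 0.0, 1.0]] ['pixels', 'fx', 'fy', 'cx', 'cy', 'pose']
{'time': 0.15, 'joint_pos': array([ 5.91056933e+01,  7.50660895e+00,  8.53156982e+01, -1.05866535e-03,
        8.72623509e+01, -4.89492644e+00]), 'qd': array([-0.06825087, -0.15820057, -0.17049922,  0.08232543, -0.0615339 ,
        0.01226267]), 'joint_efforts': array([ 2.12948318e-03, -5.70060575e+01, -5.01161706e+01, -1.88347612e-04,
        9.51517228e-03, -3.72457998e-05]), 'tool_pos': array([262.79655699, 538.90340562, 230.46319465]), 'tcp_rot': array([-1.79915560e+02, -6.17023893e-03,  1.54000667e+02]), 'ft_force': array([ 0.36828785, -0.51392426,  0.01645588]), 'wrist_torque': array([0.02560805, 0.00168141, 0.03289886]), 'grip_force': 0.0, 'finger_gap': 85.62269059354968}
```

View pics/scene0.png

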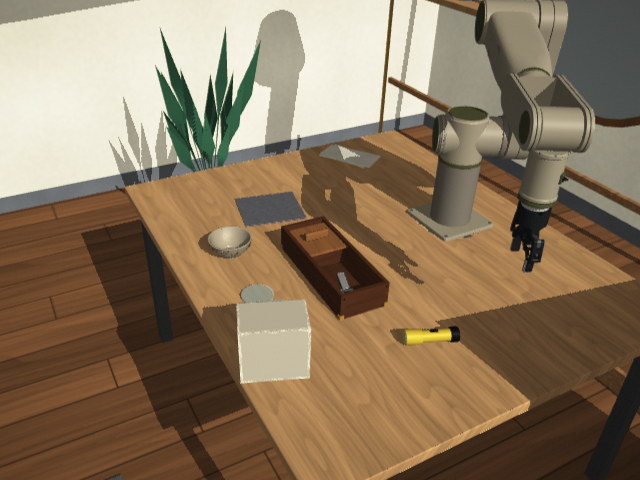

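View pics/side0.png

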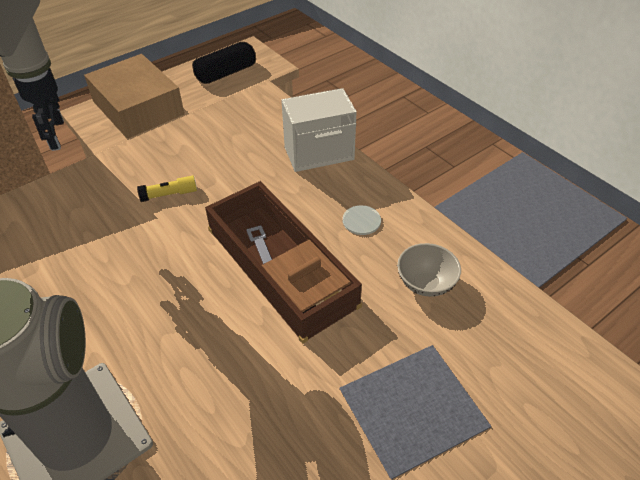

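The scene picture shows the box's top corners at about (281,231), (324,218), (388,285) and (342,298), with the pull bar at (322,234). The side picture shows the box corners at (207,208), (261,183), (361,287) and (303,322), the bar top near (304,258), and the mat corners at (340,387), (433,346), (491,428) and (392,478).

```bash
cat > h.py <<'E'
import numpy as np
def ray(s,u,v):
    d=np.array([(u-s["cx"])/s["fx"],-(v-s["cy"])/s["fy"],-1.]);P=np.array(s["pose"]);d=P[:3,:3]@d
    return P[:3,3],d/np.linalg.norm(d)
def onz(s,u,v,z):
    o,d=ray(s,u,v);return o+d*(z-o[2])/d[2]
def tri(*obs):
    A=np.zeros((3,3));b=np.zeros(3);R=[ray(*o) for o in obs]
    for o,d in R:
        M=np.eye(3)-np.outer(d,d);A+=M;b+=M@o
    p=np.linalg.solve(A,b);return p,[np.linalg.norm((np.eye(3)-np.outer(d,d))@(p-o)) for o,d in R]
def proj(s,p):
    P=np.array(s["pose"]);q=P[:3,:3].T@(np.asarray(p)-P[:3,3]);return np.array([s["cx"]-s["fx"]*q[0]/q[2],s["cy"]+s["fy"]*q[1]/q[2]])
E
python3 - <<'E'
import pickle,numpy as np;from h import *
np.set_printoptions(precision=1,suppress=True)
d=pickle.load(open("s0.pkl","rb"));S,T=d["scene"],d["side"]
for c in[(207,208),(261,183),(361,287),(303,322)]:print("side box",onz(T,*c,82))
for c in[(388,285),(342,296),(281,231),(324,218)]:print("scene box",onz(S,*c,82))
for c in[(340,387),(433,346),(491,428),(392,478)]:print("mat side",onz(T,*c,4))
for c in[(235,195),(293,192),(304,219),(246,224)]:print("mat scene",onz(S,*c,4))
print("bar",tri((T,304,259),(S,322,234)))
E
```

```text
side box [472.  285.9  82. ]
side box [620.2 278.3  82. ]
side box [ 603.4 -115.6   82. ]
side box [ 456.1 -110.2   82. ]
scene box [479.7 306.1  82. ]
scene box [618.9 290.3  82. ]
scene box [622.2 -76.5  82. ]
scene box [462.3 -84.8  82. ]
mat side [ 451.2 -234.2    4. ]
mat side [ 661.8 -281.5    4. ]
mat side [ 619.4 -474.7    4. ]
mat side [ 411.  -428.1    4. ]
mat scene [ 611.6 -486.2    4. ]
mat scene [ 407.9 -411.5    4. ]
mat scene [ 462.3 -220.9    4. ]
mat scene [ 656.3 -280.4    4. ]
bar (array([538.1,  12.8,  99.3]), [np.float64(11.180088820081245), np.float64(11.180088820081272)])
```

Run:
```python
import cv2,numpy as np
a=cv2.imread("pics/scene0.png")[208:328,270:400];b=cv2.imread("pics/side0.png")[175:345,200:370]
a=cv2.resize(a,(400,369),interpolation=cv2.INTER_CUBIC);b=cv2.resize(b,(400,400),interpolation=cv2.INTER_CUBIC)
o=np.zeros((400,800,3),np.uint8);o[:369,:400]=a;o[:,400:]=b
cv2.imwrite("pics/c1.png",cv2.convertScaleAbs(o,alpha=1.6))
```

```text
(no output)
```

View pics/c1.png

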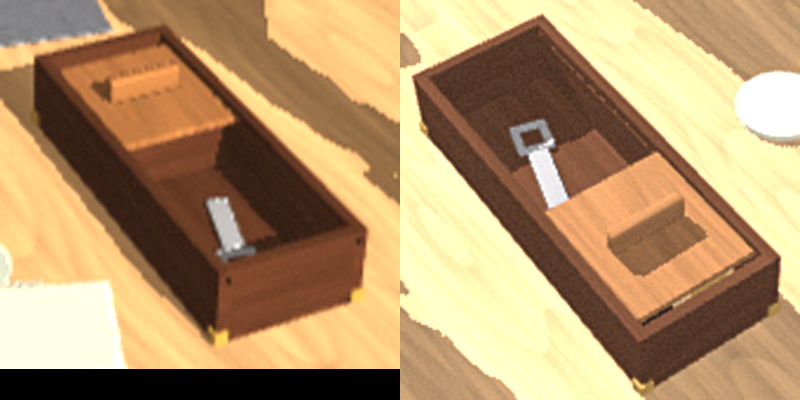

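Crops: box top corners are in scene at (281.7,227.5), (323.6,217.7), (388.6,285) and (341,298), and in side at (206,208), (260.8,182), (361,284.6) and (301.6,318.6). The bar top middle is at about (317,231) in scene and (305,267.5) in side, so my earlier bar pick was off.

Run:
```python
import pickle,numpy as np;from h import *
from scipy.optimize import least_squares
np.set_printoptions(precision=1,suppress=True)
d=pickle.load(open("s0.pkl","rb"));S,T=d["scene"],d["side"]
c=[(-77,199,82),(77,199,82),(77,-199,82),(-77,-199,82)]
so=[(388.6,285),(341,298),(281.7,227.5),(323.6,217.7)];to=[(206,208.1),(260.8,182.2),(361,284.6),(301.6,318.6)]
for a,b in zip(so,to):print(*tri((S,*a),(T,*b)))
def W(p,q):
    c_,s_=np.cos(p[2]),np.sin(p[2]);return np.array([p[0]+c_*q[0]-s_*q[1],p[1]+s_*q[0]+c_*q[1],q[2]+p[3]])
f=lambda p:np.concatenate([np.concatenate([proj(S,W(p,q))-a,proj(T,W(p,q))-b]) for q,a,b in zip(c,so,to)])
o=least_squares(f,[540,90,0,0]);print(o.x,np.degrees(o.x[2]));print(f(o.x))
b=tri((S,317,231.4),(T,305,267.6));print("bar",b)
m=[onz(T,*c,4) for c in[(340,387),(433,346),(491,428),(392,478)]];print(np.mean(m,0))
```

```text
[472.3 296.8  72.9] [np.float64(1.6434687118036277), np.float64(1.6434687118036335)]
[623.2 288.5  75.4] [np.float64(2.252202105274635), np.float64(2.2522021052747916)]
[ 608.5 -105.8   75.3] [np.float64(2.8726141633672038), np.float64(2.872614163367043)]
[459.2 -97.2  75.8] [np.float64(2.3383782476884094), np.float64(2.3383782476885813)]
[541.7  95.6  -0.   -7.1] -2.079418025757654
[-0.3 -0.5 -1.  -0.7 -1.1  1.1 -0.7 -0.9 -1.7  0.1 -0.2 -0.3 -0.8 -0.4
 -0.8  1.9]
bar (array([534.6,  -8.4,  94.8]), [np.float64(3.1326020457348647), np.float64(3.1326020457349513)])
[ 535.8 -354.6    4. ]
```

The rows are not in the units I measure in: shifts go in shares of 600 mm and turns go in shares of 180 degrees. I convert before sending: -415 mm / 600 = -0.6917, -253 mm / 600 = -0.4217, -24 degrees / 180 = -0.1333.

```bash
python3 steer.py '[[[0,0,-0.0111,-0.05,-0.025,-0.0067,85],[0,0,-0.0333,-0.1417,-0.07,-0.0167,85],[0,0,-0.0556,-0.2333,-0.1167,-0.0283,85],[0,0,-0.0778,-0.3283,-0.165,-0.04,85],[0,0,-0.1,-0.4217,-0.2117,-0.05,85],[0,0,-0.1222,-0.5167,-0.2583,-0.0617,85],[0,0,-0.1333,-0.6083,-0.305,-0.0733,85],[0,0,-0.1333,-0.6917,-0.3467,-0.0817,85]]]' 30; python3 steer.py '[[[0,0,0,0,0,0,85],[0,0,0,0,0,0,85],[0,0,0,0,0,0,85]]]'
python3 - <<'E'
from bench import r
import cv2,pickle
s=r.snapshot("wrist");cv2.imwrite("pics/w1.png",s["pixels"]);pickle.dump(s,open("w1.pkl","wb"))
E
```

```text
time: 1.15
tool_pos: [545.8, 168.5, 280.5]
tcp_rot: [180.0, 0.0, 178.0]
ft_force: [0.9, 1.0, 0.9]
finger_gap: 85.0
grip_force: 0.0
time: 1.52
tool_pos: [544.1, 171.5, 280.0]
tcp_rot: [180.0, -0.0, 178.1]
ft_force: [-0.6, -0.2, -0.5]
finger_gap: 84.8
grip_force: 0.0
```

In the tool's units: -150 mm / 600 = -0.25, -135 mm / 600 = -0.225.

```bash
python3 steer.py '[[[0,0,0,0,-0.0667,0,85],[0,0,0,0,-0.1583,0,85],[0,0,0,0,-0.225,0,85],[0,0,0,0,-0.25,0,85],[0,0,0,0,-0.25,0,85],[0,0,0,0,-0.25,0,85]]]'
python3 - <<'E'
from bench import r
import cv2,pickle,numpy as np
s=r.snapshot("wrist");cv2.imwrite("pics/w2.png",s["pixels"]);pickle.dump(s,open("w2.pkl","wb"))
a=cv2.imread("pics/w1.png");b=s["pixels"]
cv2.imwrite("pics/w12.png",np.hstack([cv2.resize(a,(400,300)),cv2.resize(b,(400,300))]))
E
```

```text
time: 2.33
tool_pos: [539.6, 22.0, 280.3]
tcp_rot: [180.0, -0.0, 178.1]
ft_force: [-0.0, -0.2, -0.9]
finger_gap: 84.9
grip_force: 0.0
```

View pics/w2.png

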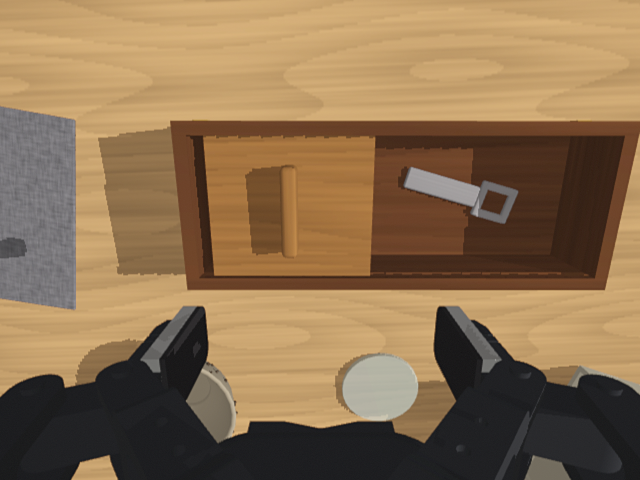

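View pics/w1.png

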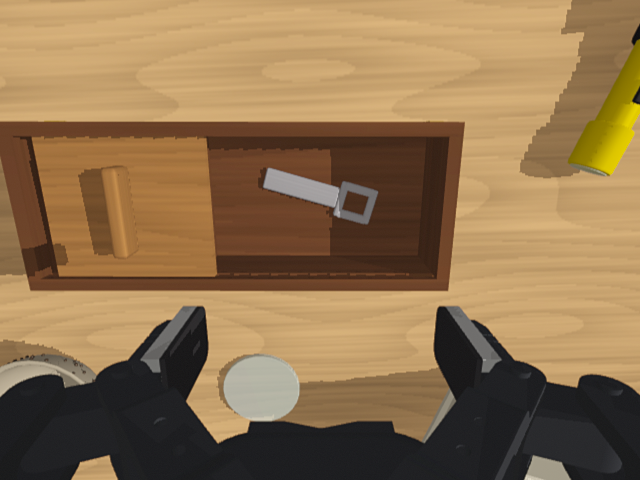

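The wrist pictures show the box's top corners in w2 at (171,121), (188,290), (606,290) and (640,121), and in w1 at (31,290), (448,290) and (464,123). The bar's rear top edge runs (281,167)-(284,257) in w2 and (102,168)-(113,258) in w1. The lid's front edge runs (375,137)-(371,276) in w2 and (208,137)-(217,276) in w1. The mat's edge is at the left of w2.

Run:
```python
import pickle,numpy as np;from h import *
from scipy.optimize import least_squares
np.set_printoptions(precision=1,suppress=True)
A=pickle.load(open("w1.pkl","rb"));B=pickle.load(open("w2.pkl","rb"))
for n,a,b in[("c-+",(464,123),(640,121)),("c++",(448,290),(606,290)),("c+-",(31,290),(188,290)),("bar-x",(102,168),(281,167)),("bar+x",(113,258),(284,257)),("lid-x",(208,137),(375,137)),("lid+x",(217,276),(371,276))]:print(n,*tri((A,*a),(B,*b)))
print([onz(B,*c,82) for c in[(171,121),(188,290),(606,290),(640,121)]])
print("mat",onz(B,75,120,4),onz(B,75,309,4))
d=pickle.load(open("s0.pkl","rb"));S,T=d["scene"],d["side"]
c=[(-77,199,82),(77,199,82),(77,-199,82),(-77,-199,82)]
obs=[(S,[(388.6,285),(341,298),(281.7,227.5),(323.6,217.7)]),(T,[(206,208.1),(260.8,182.2),(361,284.6),(301.6,318.6)]),(A,[(464,123),(448,290),(31,290),None]),(B,[(640,121),(606,290),(188,290),(171,121)])]
def W(p,q):
    c_,s_=np.cos(p[2]),np.sin(p[2]);return np.array([p[0]+c_*q[0]-s_*q[1],p[1]+s_*q[0]+c_*q[1],q[2]+p[3]])
for use in(obs,obs[2:]):
    f=lambda p:np.concatenate([proj(C,W(p,q))-o for C,l in use for q,o in zip(c,l) if o])
    o=least_squares(f,[540,90,0,0],loss="soft_l1");print(o.x,np.degrees(o.x[2]));print(f(o.x))
```

```text
c-+ [470.4 295.4  79. ] [np.float64(0.5023408234133611), np.float64(0.5023408234133854)]
c++ [621.9 289.   84.4] [np.float64(0.4220190940357137), np.float64(0.4220190940358187)]
c+- [ 610.  -107.1   80.8] [np.float64(0.36741351294860797), np.float64(0.3674135129488024)]
bar-x [497.  -10.   94.5] [np.float64(0.09987218146448638), np.float64(0.09987218146441244)]
bar+x [574.  -11.5 101. ] [np.float64(0.08036980476062748), np.float64(0.0803698047604099)]
lid-x [475.5  72.6  63.7] [np.float64(0.3092318861052169), np.float64(0.3092318861051735)]
lid+x [605.5  68.5  70.9] [np.float64(0.3882349321927528), np.float64(0.3882349321925807)]
[array([ 456.8, -101.2,   82. ]), array([ 609.9, -106.7,   82. ]), array([623.5, 290.9,  82. ]), array([469.9, 293. ,  82. ])]
mat [ 449.8 -228.6    4. ] [ 661.9 -273.4    4. ]
[540.5  94.   -0.   -2.9] -1.9546605082548778
[-0.1 -2.2 -0.7 -0.6 -1.7 -1.3 -0.8 -1.8 -1.5 -1.2 -1.1 -1.6  0.  -0.9
 -0.7  1.5  0.3 -0.7 -0.5  0.5  1.   0.3  0.1  0.5 -3.  -0.4  0.3 -0.5
  0.1  0. ]
[540.4  94.   -0.   -2.2] -1.9314133592192866
[ 0.5 -1.  -0.3  0.6  0.4  0.6  0.7  0.3 -2.5 -0.3  0.  -0.2 -0.3 -0. ]
```

In the tool's units: 198 mm / 600 = 0.33, 178 mm / 600 = 0.2967.

```bash
python3 steer.py '[[[0,0,0,0,-0.02,0.025,85],[0,0,0,0.0017,-0.0417,0.1,60],[0,0,0,0.0033,-0.0417,0.1833,60],[0,0,0,0.0033,-0.0417,0.25,60],[0,0,0,0.0033,-0.0417,0.2967,60],[0,0,0,0.0033,-0.0417,0.32,60],[0,0,0,0.0033,-0.0417,0.33,60],[0,0,0,0.0033,-0.0417,0.33,60]]]' 30; python3 steer.py '[[[0,0,0,0,0,0,60],[0,0,0,0,0,0,60]]]'
python3 - <<'E'
from bench import r
import cv2
s=r.snapshot("wrist");cv2.imwrite("pics/w3.png",s["pixels"])
E
```

```text
time: 3.38
tool_pos: [537.1, -4.5, 82.8]
tcp_rot: [-180.0, 0.0, 178.0]
ft_force: [0.0, 0.2, -0.3]
finger_gap: 59.9
grip_force: 0.0
time: 3.62
tool_pos: [537.5, -4.5, 83.4]
tcp_rot: [-180.0, 0.1, 178.0]
ft_force: [0.7, 0.2, -0.4]
finger_gap: 59.7
grip_force: 0.0
```

View pics/w3.png

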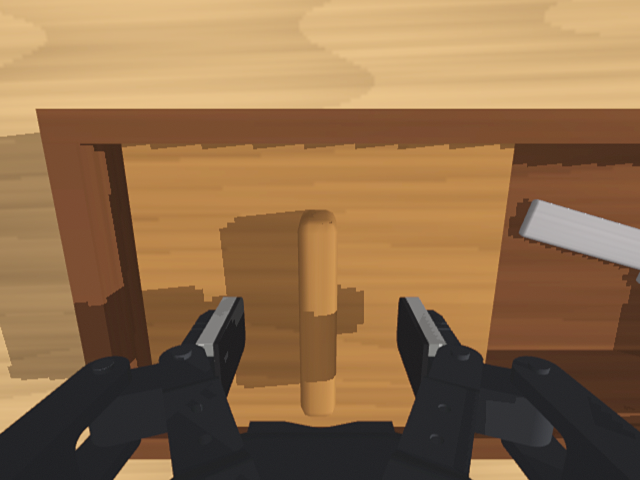

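The bar (columns 300–336) lies midway between the fingers (244 and 398), so I close on it.

In the tool's units: 30 mm / 600 = 0.05, 22 mm / 600 = 0.0367.

```bash
python3 steer.py '[[[0,0,0,0,0,0,5],[0,0,0,0,0,0,5],[0,0,0,0,0,0,5],[0,0,0,0,0,0,5],[0,0,0,0,0,0,5],[0,0,0,0,0,0,5]]]' 30; python3 steer.py '[[[0,0,0,0,0.01,0,5],[0,0,0,0,0.0233,0,5],[0,0,0,0,0.0367,0,5],[0,0,0,0,0.05,0,5]]]'
```

```text
time: 4.42
tool_pos: [536.7, -4.5, 82.4]
tcp_rot: [-180.0, -0.0, 178.0]
ft_force: [-1.3, -0.3, 3.8]
finger_gap: 13.4
grip_force: 32.3
time: 4.92
tool_pos: [537.8, 26.3, 82.4]
tcp_rot: [180.0, 0.0, 178.0]
ft_force: [-2.4, -1.8, 4.9]
finger_gap: 13.5
grip_force: 32.6
```

In the tool's units: 105 mm / 600 = 0.175, 99 mm / 600 = 0.165.

```bash
python3 steer.py '[[[0,0,0,0,0.02,0,5],[0,0,0,0,0.045,0,5],[0,0,0,0,0.07,0,5],[0,0,0,0,0.095,0,5],[0,0,0,0,0.12,0,5],[0,0,0,0,0.145,0,5],[0,0,0,0,0.165,0,5],[0,0,0,0,0.175,0,5]]]'; python3 steer.py '[[[0,0,0,0,0.0033,0,5],[0,0,0,0,0.0067,0,5],[0,0,0,0,0.01,0,5]]]'; python3 steer.py '[[[0,0,0,0,0.0017,0,5],[0,0,0,0,0.0033,0,5],[0,0,0,0,0.005,0,5]]]'
```

```text
time: 5.92
tool_pos: [541.4, 131.6, 82.4]
tcp_rot: [180.0, 0.0, 178.0]
ft_force: [-2.4, -1.3, 5.6]
finger_gap: 13.3
grip_force: 32.6
time: 6.3
tool_pos: [541.6, 136.9, 82.4]
tcp_rot: [180.0, 0.0, 178.0]
ft_force: [-2.7, -1.3, 6.6]
finger_gap: 13.2
grip_force: 32.6
time: 6.68
tool_pos: [541.8, 139.9, 82.5]
tcp_rot: [180.0, 0.0, 178.0]
ft_force: [-2.3, -1.2, 6.5]
finger_gap: 13.4
grip_force: 32.6
```

In the tool's units: 4 mm / 600 = 0.0067, 2 mm / 600 = 0.0033.

```bash
for i in 1; do python3 steer.py '[[[0,0,0,0,0.0033,0,5],[0,0,0,0,0.0067,0,5]]]'; python3 steer.py '[[[0,0,0,0,0.0033,0,5],[0,0,0,0,0.0067,0,5]]]';done | grep -E "tool|ft"
```

```text
tool_pos: [541.9, 143.9, 82.4]
ft_force: [-1.4, -2.0, 5.8]
tool_pos: [542.0, 147.9, 82.5]
ft_force: [-3.0, -1.5, 5.2]
```

In the tool's units: 4 mm / 600 = 0.0067, 2 mm / 600 = 0.0033.

```bash
python3 steer.py '[[[0,0,0,0,0.0033,0,5],[0,0,0,0,0.0067,0,5],[0,0,0,0,0.0067,0,5]]]'| grep -E "tool|ft"
```

```text
tool_pos: [542.2, 152.1, 82.4]
ft_force: [-1.1, 0.5, 5.0]
```

In the tool's units: 4 mm / 600 = 0.0067, 2 mm / 600 = 0.0033.

```bash
python3 steer.py '[[[0,0,0,0,0.0033,0,5],[0,0,0,0,0.0067,0,5]]]'| grep -E "tool|ft"
```

```text
tool_pos: [542.3, 155.9, 82.4]
ft_force: [-2.4, -2.0, 5.3]
```

In the tool's units: 4 mm / 600 = 0.0067, 2 mm / 600 = 0.0033.

```bash
python3 steer.py '[[[0,0,0,0,0.0033,0,5],[0,0,0,0,0.0067,0,5]]]'| grep -E "tool|ft"
```

```text
tool_pos: [542.4, 159.9, 82.4]
ft_force: [-2.8, -1.4, 5.7]
```

In the tool's units: 4 mm / 600 = 0.0067, 2 mm / 600 = 0.0033.

```bash
python3 steer.py '[[[0,0,0,0,0.0033,0,5],[0,0,0,0,0.0067,0,5]]]'| grep -E "tool|ft"
```

```text
tool_pos: [542.6, 163.9, 82.5]
ft_force: [-2.1, -1.2, 4.7]
```

```bash
python3 steer.py '[[[0,0,0,0,0.0033,0,5],[0,0,0,0,0.0067,0,5]]]'| grep -E "tool|ft"
```

```text
tool_pos: [542.7, 167.9, 82.4]
ft_force: [-2.5, -1.7, 6.4]
```

In the tool's units: 4 mm / 600 = 0.0067, 2 mm / 600 = 0.0033.

```bash
python3 steer.py '[[[0,0,0,0,0.0033,0,5],[0,0,0,0,0.0067,0,5]]]'| grep -E "tool|ft"
```

```text
tool_pos: [542.8, 171.9, 82.4]
ft_force: [-2.6, -1.9, 4.9]
```

In the tool's units: 4 mm / 600 = 0.0067, 2 mm / 600 = 0.0033.

```bash
python3 steer.py '[[[0,0,0,0,0.0033,0,5],[0,0,0,0,0.0067,0,5]]]'| grep -E "tool|ft"
```

```text
tool_pos: [543.0, 175.5, 82.4]
ft_force: [-2.7, -4.2, 6.2]
```

In the tool's units: 3 mm / 600 = 0.005, 2 mm / 600 = 0.0033.

```bash
python3 steer.py '[[[0,0,0,0,0.0033,0,5],[0,0,0,0,0.005,0,5]]]'| grep -E "tool|ft"
```

```text
tool_pos: [543.0, 177.8, 82.4]
ft_force: [-3.5, -7.9, 6.8]
```

Clear bind: about 6.3 N above the drag. Now easing back and letting go.

In the tool's units: -16 mm / 600 = -0.0267, -15 mm / 600 = -0.025.

```bash
python3 steer.py '[[[0,0,0,0,0,0,5],[0,0,0,0,-0.0067,0,5],[0,0,0,0,-0.0133,0,5],[0,0,0,0,-0.02,0,5],[0,0,0,0,-0.025,0,5],[0,0,0,0,-0.0267,0,5],[0,0,0,0,-0.0267,0,5]]]'; python3 steer.py '[[[0,0,0,0,0,0,60],[0,0,0,0,0,0,60],[0,0,0,0,0,0,60],[0,0,0,0,0,0,60],[0,0,0,0,0,0,60]]]'
```

```text
time: 10.18
tool_pos: [542.5, 162.8, 82.4]
tcp_rot: [180.0, 0.0, 178.0]
ft_force: [-2.3, 1.4, 5.1]
finger_gap: 13.0
grip_force: 32.6
time: 10.8
tool_pos: [542.6, 162.5, 82.3]
tcp_rot: [-180.0, -0.0, 178.0]
ft_force: [0.4, -0.6, 0.8]
finger_gap: 60.0
grip_force: 0.0
```

In the tool's units: -198 mm / 600 = -0.33, -195 mm / 600 = -0.325.

```bash
python3 steer.py '[[[0,0,0,0,0,-0.025,60],[0,0,0,0,0,-0.0917,60],[0,0,0,0,-0.0667,-0.175,60],[0,0,0,0,-0.1583,-0.25,60],[0,0,0,0,-0.2417,-0.3,60],[0,0,0,0,-0.2917,-0.325,60],[0,0,0,0,-0.3083,-0.33,60],[0,0,0,0,-0.3083,-0.33,60]]]'; python3 steer.py '[[[0,0,0,0,0,0,60],[0,0,0,0,0,0,60]]]'
python3 - <<'E'
from bench import r
import cv2,pickle
s=r.snapshot("wrist");cv2.imwrite("pics/w4.png",s["pixels"]);pickle.dump(s,open("w4.pkl","wb"));print(r.sense()["joint_pos"])
E
```

```text
time: 11.8
tool_pos: [536.1, -22.5, 280.6]
tcp_rot: [180.0, 0.0, 177.9]
ft_force: [0.1, -0.4, 0.4]
finger_gap: 60.2
grip_force: 0.0
time: 12.05
tool_pos: [535.7, -21.2, 279.3]
tcp_rot: [180.0, -0.1, 178.1]
ft_force: [0.1, 0.8, 0.2]
finger_gap: 60.1
grip_force: 0.0
[-7.76590314e+00 -3.24848875e+00  9.12563029e+01  1.13326884e-02
  9.20737616e+01 -9.58496807e+01]
```

View pics/w4.png

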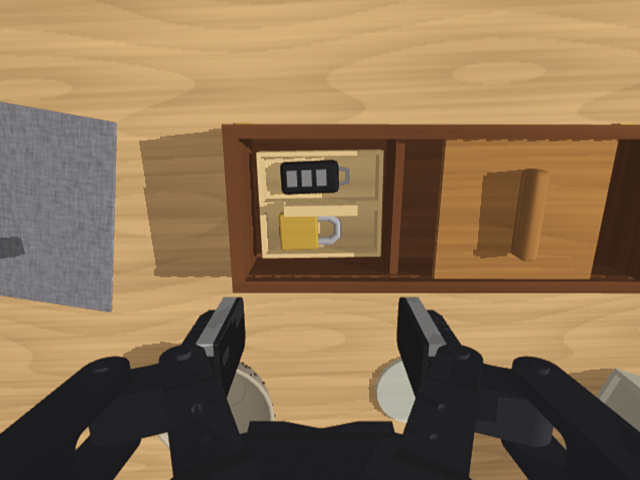

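In w4 the tray shows through the opened well, spanning (258,150)–(383,258), with the fob above and the padlock below. The bright grip top strip runs (284,205)–(357,216). The lid stands open, with its rear edge at column ~438. Next I turn 90° over the tray for a second view.

In the tool's units: 76 degrees / 180 = 0.4222.

```bash
python3 steer.py '[[[0,0,0.0333,0,0,0,60],[0,0,0.0889,0,0,0,60],[0,0,0.1444,0,0,0,60],[0,0,0.2,0,0,0,60],[0,0,0.2556,0,0,0,60],[0,0,0.3111,0,0,0,60],[0,0,0.3667,0,0,0,60],[0,0,0.4222,0,0,0,60]]]' >/dev/null; python3 steer.py '[[[0,0,0.05,0,0,0,60],[0,0,0.0778,0,0,0,60],[0,0,0.0778,0,0,0,60],[0,0,0.0778,0,0,0,60]]]'
python3 - <<'E'
from bench import r
import cv2,pickle,numpy as np
s=r.snapshot("wrist");cv2.imwrite("pics/w5.png",s["pixels"]);pickle.dump(s,open("w5.pkl","wb"))
a=cv2.imread("pics/w4.png")[120:300,220:420]
from h import *
u=proj(s,(537,-22,60));print(u);u=u.astype(int);x0,y0=u[0]-100,u[1]-110
b=s["pixels"][y0:y0+220,x0:x0+200]
print(x0,y0,b.shape)
o=np.zeros((600,800,3),np.uint8);o[:360,:400]=cv2.resize(a,(400,360));h=cv2.resize(b,None,fx=2,fy=2);o[:h.shape[0],400:400+h.shape[1]]=h;cv2.imwrite("pics/c5.png",o[:480])
E
```

```text
time: 13.6
tool_pos: [536.0, -22.1, 280.1]
tcp_rot: [-180.0, -0.0, 88.1]
ft_force: [0.7, -0.9, -0.3]
finger_gap: 60.2
grip_force: 0.0
[321.34259693 208.05858058]
221 98 (220, 200, 3)
```

View pics/c5.png

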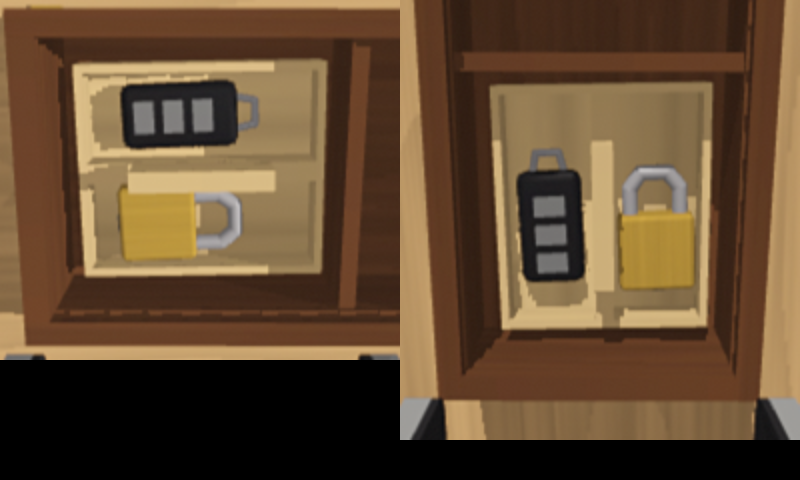

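The grip top's end centres are at about (357.5,210.3) and (284,211.3) in w4, and (322.2,168.5) and (322.7,243.5) in w5.

Run:
```python
import pickle,numpy as np;from h import *
np.set_printoptions(precision=1,suppress=True)
A=pickle.load(open("w4.pkl","rb"));B=pickle.load(open("w5.pkl","rb"))
for a,b in[((357.5,210.3),(322.2,168.5)),((284,211.3),(322.7,243.5))]:print(*tri((A,*a),(B,*b)),onz(A,*a,60),onz(B,*b,60))
print("tray rim z36",[onz(B,221+(u-400)/2,98+v/2,36) for u,v in[(491,86),(713,84),(709,326),(503,328)]])
print("mat",onz(A,116,123,4),onz(A,111,311,4))
print("lid edge",onz(A,444,139,74),onz(A,433,278,74))
```

```text
[539.2  14.3  54.8] [np.float64(0.35055418913819025), np.float64(0.3505541891380246)] [538.4  13.6  60. ] [539.  15.  60.]
[537.  -56.5  61.3] [np.float64(0.3383162346384709), np.float64(0.3383162346385351)] [537.  -56.3  60. ] [537.2 -57.1  60. ]
tray rim z36 [array([486. ,  40.8,  36. ]), array([593.3,  38.3,  36. ]), array([592.2, -85. ,  36. ]), array([483.6, -82.6,  36. ])]
mat [ 449.9 -229.7    4. ] [ 661.1 -273.8    4. ]
lid edge [475.1  87.9  74. ] [604.2  84.4  74. ]
```

In the tool's units: 243 mm / 600 = 0.405, 236 mm / 600 = 0.3933.

```bash
python3 steer.py '[[[0,0,0,0,0.0017,0.0333,45],[0,0,0,0,0.0033,0.1083,45],[0,0,0,0,0.0033,0.1917,45],[0,0,0,0,0.0033,0.2667,45],[0,0,0,0,0.0033,0.325,45],[0,0,0,0,0.0033,0.3667,45],[0,0,0,0,0.0033,0.3933,45],[0,0,0,0,0.0033,0.405,45]]]'; python3 steer.py '[[[0,0,0,0,0,0,45],[0,0,0,0,0,0,45],[0,0,0,0,0,0,45]]]'
python3 - <<'E'
from bench import r
import cv2,pickle
s=r.snapshot("wrist");cv2.imwrite("pics/w6.png",s["pixels"])
E
```

```text
time: 14.65
tool_pos: [537.2, -22.4, 35.8]
tcp_rot: [-179.9, -0.0, 88.0]
ft_force: [0.0, 0.5, 1.0]
finger_gap: 44.7
grip_force: 0.0
time: 15.02
tool_pos: [538.9, -22.6, 38.4]
tcp_rot: [179.9, 0.0, 88.0]
ft_force: [-0.5, -0.4, -0.3]
finger_gap: 44.9
grip_force: 0.0
```

View pics/w6.png

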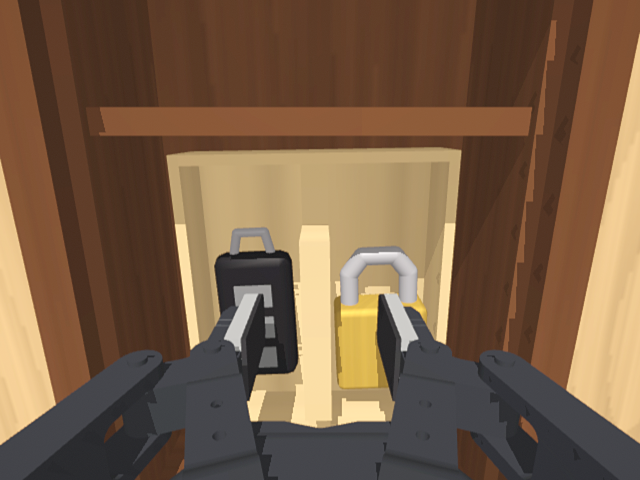

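The grip (col 300–330) is between the fingers (263 and 380) and both items are clear below the tips, so I close.

In the tool's units: -20 mm / 600 = -0.0333, -16 mm / 600 = -0.0267.

```bash
python3 steer.py '[[[0,0,0,0,0,0,2],[0,0,0,0,0,0,2],[0,0,0,0,0,0,2],[0,0,0,0,0,0,2],[0,0,0,0,0,0,2],[0,0,0,0,0,0,2]]]' 70; python3 steer.py '[[[0,0,0,0,0,-0.0033,2],[0,0,0,0,0,-0.01,2],[0,0,0,0,0,-0.0183,2],[0,0,0,0,0,-0.0267,2],[0,0,0,0,0,-0.0333,2]]]'
```

```text
time: 15.82
tool_pos: [538.3, -22.5, 37.7]
tcp_rot: [180.0, 0.0, 88.0]
ft_force: [-2.0, -0.4, 4.8]
finger_gap: 8.6
grip_force: 70.1
time: 16.45
tool_pos: [538.3, -22.5, 57.8]
tcp_rot: [180.0, 0.0, 88.0]
ft_force: [-0.7, 0.2, -3.6]
finger_gap: 8.6
grip_force: 68.8
```

In the tool's units: -120 mm / 600 = -0.2, -115 mm / 600 = -0.1917.

```bash
python3 steer.py '[[[0,0,0,0,0,-0.01,2],[0,0,0,0,0,-0.0333,2],[0,0,0,0,0,-0.0667,2],[0,0,0,0,0,-0.1,2],[0,0,0,0,0,-0.1333,2],[0,0,0,0,0,-0.1667,2],[0,0,0,0,0,-0.1917,2],[0,0,0,0,0,-0.2,2]]]'; python3 steer.py '[[[0,0,0,0,0,0,2],[0,0,0,0,0,0,2],[0,0,0,-0.0083,0,0,2],[0,0,0,-0.03,0,0,2],[0,0,0,-0.06,0.0017,0,2],[0,0,0,-0.0933,0.0017,0,2],[0,0,0,-0.13,0.0033,0,2],[0,0,0,-0.1667,0.0033,0,2]]]'; python3 steer.py '[[[0,0,0,-0.0367,0.0017,0,2],[0,0,0,-0.0767,0.0017,0,2],[0,0,0,-0.1167,0.0033,0,2],[0,0,0,-0.1567,0.0033,0,2],[0,0,0,-0.1967,0.005,0,2],[0,0,0,-0.2367,0.0067,0,2],[0,0,0,-0.2733,0.0067,0,2],[0,0,0,-0.3067,0.0083,0,2]]]'; python3 steer.py '[[[0,0,0,-0.03,0.0017,0,2],[0,0,0,-0.0533,0.0017,0,2],[0,0,0,-0.0683,0.0017,0,2],[0,0,0,-0.0733,0.0017,0,2],[0,0,0,-0.0733,0.0017,0,2],[0,0,0,-0.0733,0.0017,0,2]]]'
python3 - <<'E'
from bench import r
import cv2,numpy as np
a=r.snapshot("wrist")["pixels"];b=r.snapshot("side")["pixels"]
cv2.imwrite("pics/c7.png",np.hstack([cv2.resize(a,(400,300)),b[180:480,200:600]]))
E
```

```text
time: 17.45
tool_pos: [538.8, -22.5, 178.9]
tcp_rot: [179.9, 0.0, 88.0]
ft_force: [0.4, -0.4, -3.5]
finger_gap: 8.5
grip_force: 68.8
time: 18.45
tool_pos: [536.4, -124.6, 177.3]
tcp_rot: [180.0, 0.0, 88.0]
ft_force: [-0.6, 0.2, -5.1]
finger_gap: 8.5
grip_force: 68.8
time: 19.45
tool_pos: [535.0, -308.0, 177.2]
tcp_rot: [-180.0, -0.0, 88.0]
ft_force: [0.2, -0.1, -4.1]
finger_gap: 8.4
grip_force: 68.8
time: 20.2
tool_pos: [534.8, -350.0, 177.3]
tcp_rot: [180.0, -0.0, 88.0]
ft_force: [0.1, 0.2, -3.7]
finger_gap: 8.5
grip_force: 68.8
```

View pics/c7.png

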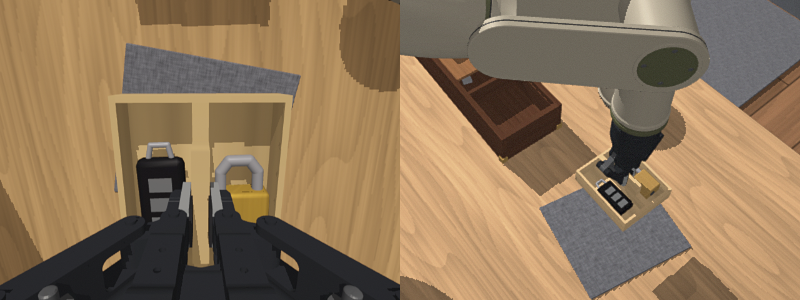

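The tray hangs level over the mat with both items in it. Lowering.

In the tool's units: 136 mm / 600 = 0.2267, 130 mm / 600 = 0.2167.

```bash
python3 steer.py '[[[0,0,0,0,0,0.0133,2],[0,0,0,0,0,0.0417,2],[0,0,0,0,0,0.08,2],[0,0,0,0,0,0.12,2],[0,0,0,0,0,0.16,2],[0,0,0,0,0,0.1933,2],[0,0,0,0,0,0.2167,2],[0,0,0,0,0,0.2267,2]]]'; python3 steer.py '[[[0,0,0,0,0,0.0033,2],[0,0,0,0,0,0.0067,2],[0,0,0,0,0,0.0083,2],[0,0,0,0,0,0.01,2],[0,0,0,0,0,0.0117,2],[0,0,0,0,0,0.0117,2]]]'
```

```text
time: 21.3
tool_pos: [534.2, -350.2, 40.0]
tcp_rot: [-179.9, -0.0, 88.0]
ft_force: [-0.1, 0.2, -3.7]
finger_gap: 8.6
grip_force: 68.8
time: 22.05
tool_pos: [534.6, -350.5, 34.2]
tcp_rot: [-180.0, -0.0, 88.0]
ft_force: [0.4, 0.2, -3.1]
finger_gap: 8.2
grip_force: 68.8
```

In the tool's units: 1 mm / 600 = 0.0017, 0.5 mm / 600 = 0.0008.

```bash
python3 steer.py '[[[0,0,0,0,0,0.0008,2],[0,0,0,0,0,0.0017,2],[0,0,0,0,0,0.0017,2]]]'|grep -E "tool|ft"
```

```text
tool_pos: [534.7, -350.6, 33.7]
ft_force: [-1.9, 1.6, 1.6]
```

In the tool's units: -170 mm / 600 = -0.2833, -160 mm / 600 = -0.2667.

```bash
python3 steer.py '[[[0,0,0,0,0,0,2],[0,0,0,0,0,0,40],[0,0,0,0,0,0,40],[0,0,0,0,0,0,40],[0,0,0,0,0,0,40],[0,0,0,0,0,0,40]]]' |grep -E "time|tool|ft|gap"; python3 steer.py '[[[0,0,0,0,0,-0.0083,40],[0,0,0,0,0,-0.0333,40],[0,0,0,0,0,-0.0833,40],[0,0,0,0,0,-0.15,40],[0,0,0,0,0,-0.2167,40],[0,0,0,0,0,-0.2667,40],[0,0,0,0,0,-0.2833,40],[0,0,0,0,0,-0.2833,40]]]'; python3 steer.py '[[[0,0,0,0,0,0,40],[0,0,0,0,0,0,40],[0,0,0,0,0,0,40]]]'
python3 - <<'E'
from bench import r
import cv2,numpy as np
a=r.snapshot("wrist")["pixels"];b=r.snapshot("side")["pixels"]
cv2.imwrite("pics/c8.png",np.hstack([cv2.resize(a,(400,300)),b[180:480,200:600]]))
E
```

```text
time: 23.18
tool_pos: [534.6, -350.6, 33.3]
ft_force: [-0.7, -0.1, 0.1]
finger_gap: 40.0
time: 24.18
tool_pos: [534.9, -350.8, 204.1]
tcp_rot: [179.9, 0.1, 88.0]
ft_force: [0.7, 1.0, -0.9]
finger_gap: 39.8
grip_force: 0.0
time: 24.55
tool_pos: [534.2, -350.3, 202.2]
tcp_rot: [-179.9, -0.1, 88.0]
ft_force: [0.2, -0.3, 0.2]
finger_gap: 40.2
grip_force: 0.0
```

View pics/c8.png

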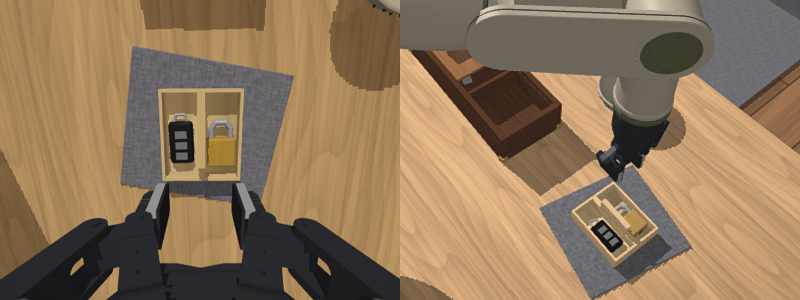

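The tray stands in the middle of the mat with the padlock and fob in it, and the gripper is clear of it.

```bash
python3 -c "
from bench import r
print(r.hand_in())"
```

```text
the job is handed in; nothing more can be done
None
```

The job is handed in (no verdict came back): I slid the lid until it bound at about 6 N, eased it back 16 mm and let go, then lifted the tray out and set it down in the middle of the mat with the padlock and fob still in it.

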